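Switch on the long study light

TASK

Switch on the long battery study light on the desk: push the ridge of its slide switch across the click towards its light panel, all the way to the on end, and let go. Leave the round light's switch off.

Things in the scene. Friction and masses are not known exactly. Their poses are not given: they have to be found in the camera images.
- study_light: Long study light: a white plastic bar 235 x 70 x 36 mm, flat on the desk on rubber feet that do not slide. A slide switch near one end of its top face, then a panel with two rows of round LEDs. Origin on the desk, under the middle of the switch's travel; x along the bar from switch to panel (the on direction), y across, z up. The bar reaches from -40 to +195 mm in x and 35 mm either side in y.
- light_ridge (a point): Middle of the top edge of the ridge on that switch, 45 mm above the desk; moves with the slide, axes as the bar's. The ridge is a white upright bar 6 mm thick (in x), 20 mm wide (in y), 9 mm tall, on a grey carriage in a 52 x 28 mm dark frame. Carriage and frame lie level with the housing's top, 36 mm above the desk, so only the ridge can be pushed.
- light_slide (a joint): Slide of the long light, in m: 0 = off (as it starts), 0.014 = fully on, growing along +x towards the LED panel; hard stops at both ends. A click holds it at either end: about 2.5 N along x starts it, and past the middle (0.007) it snaps on by itself.
- round_slide (a joint): Slide of the bystander, in m: 0 = off (as it starts), 0.014 = on; must stay off. It is the same kind of switch on the round light, a white plastic disc 124 mm across and 36 mm tall that does not slide, with a small round LED panel. The round and the long light lie left and right in front of the robot, either way round, 0.26 to 0.48 m apart in y (switch to switch).

How it is judged:
By the outcome, as a careful person would: the job done as asked, in the order asked, and still so for the second after the job is handed in, with the robot touching nothing.
It also fails if it takes over 29 s, if anything falls off the work surface, if the arm or the gripper's body presses on something with over 40 N, if the wrist force passes 120 N, or if a joint passes its speed limit or range.

ROBOT

A 6-joint arm with a two-finger parallel gripper is mounted at the origin on the work surface. World frame = base frame: x ahead of the robot, y to its left, z up, the work surface at z = 0. Lengths are in m, angles in rad, forces in N, time in s.
With the tool pointing down it reaches from about 0.3 to 0.775 m from the base axis. Payload 14.6 kg.
Tool frame: the origin (TCP) lies midway between the tips of the shut fingers; the grasp point (between the pads) lies hold_point_z behind it (hold_point_z is the distance from the TCP to the grasp point, in m); x points along the fingers, z is the direction in which the jaws open and shut, and the axes are right-handed (so a half turn about x gives the same grasp; the last joint's range is limited). The gripper opens to 85 mm and grips with 20 to 120 N. Pads are 22 mm wide; open, the fingers measure 114 mm over their backs; the gripper's body (76 mm by 85 mm) begins 54 mm behind the grasp point. The pads swing forward as they close: fully open they stand 13 mm farther back than shut.
Start: joints at [1.252, 0.3, 1.521, -0, 1.321, -0.067], TCP at [0.137, 0.533, 0.231] pointing down, gripper open.
Joint ranges: [-3.03, 3.03], [-0.79, 2.21], [0.23, 2.52], [-1.04, 4.18], [0, 3.07], [-2.55, 2.55]. Speed limits (rad/s): [2.22, 2.22, 2.57, 3.14, 3.14, 3.14].

INTERFACE

Orientations are given as a 3x3 rotation matrix whose columns are the frame's x, y, z axes.
In Python, from bench import read_state, get_image, calibration, finish_job, hold_point_z gives the robot as it stands.
- The arm moves only by the shell command python3 -m pendant 'ROWS'. ROWS is JSON, a list of rows, each an object with "dp": the shift along the tool's x, y, z in cm, a list of three; "roll": the turn about the tool's x in rad; "grip": the closure in counts, from 0 (fully open) to 255 (shut). In form: [{"dp": [tx, ty, tz], "roll": roll, "grip": grip}, ...]. A call has 1 to 8 rows; each row shifts and turns the commanded pose from where the row before left it, along the tool's axes as they then stand; what a row does not reach is not made up. A row lasts 1/10 s, in which the tool goes at most 50 mm and 8.59 degrees, less where a joint would pass 70% of its speed; a pose out of reach is approached as far as the arm can. A call with a gripper value outside its range is refused whole. The fingers move at their own pace and stop on an object; the grip force is fixed at half the most. Time passes only in rows, so rows that do not move let the fingers close. It gives the time, the measured TCP pose, the force and the opening at its end, in the units of the state.
- read_state(): the state, without advancing time (a new reading comes with each control period).
- get_image(name): name is "scene" or "top" or "wrist"; returns the picture (420x560x3 uint8, blue, green, red); there is no depth.
- calibration(name): a dict with "fx", "fy", "cx", "cy" (pixels), "k1" (the pictures are not rectified: a ray, as slopes to the right and down, at radius r is drawn at 1 + k1 r^2 times it, then the intrinsics apply), "T" (4x4, takes a point from camera to world coordinates). Camera axes: x right, y down, z forward; pixel columns grow to the right and rows downward; lengths in m; the calibration is good to about 2 mm. A picture is of the moment at which its call begins: read the wrist's pose just before it. calibration takes no time and is no camera call; for the wrist camera it gives the pose at the moment of the call.
- finish_job(): hands the job in, once; it reports no verdict.
The state is a dict: "clock": time; "joint_positions": joint angles; "qvel": joint speeds; "tau": joint torques, N m; "tcp_pos": TCP position; "orientation": TCP orientation; "wrist_force": force on the tool from outside, world axes, zero at the start; "torque": the same for the moment, N m; "finger_gap": opening from 0.0 (shut) to 1.0 (fully open).
Only numpy, scipy, OpenCV 4.12 (cv2) and the standard library are available. Lean on these libraries where they do the work, as an engineer would, in place of code of your own. Each camera call takes 0.05 s, during which the arm holds its last target. There are 200 camera calls.

## Working session

There is one attempt and no reset: what is moved stays moved. The work goes in short steps, Python scripts to look and compute and a shell command to move; the robot and the scene stay as the last step left them, time stands still between calls to the robot, and variables do not carry over. Pictures are saved under pics/ and viewed, about 8 in all and at most 12, crops included, and the job is handed in when it is done.

```bash
mkdir -p pics; cat > h.py <<'E'
import numpy as np,cv2
from bench import read_state,get_image,calibration,finish_job,hold_point_z
def ray(c,u,v,z):
    p=np.array([(u-c['cx'])/c['fx'],(v-c['cy'])/c['fy']]);d=p.copy()
    for _ in range(20): d=p/(1+c['k1']*(d@d))
    T=np.array(c['T']);r=T[:3,:3]@np.array([d[0],d[1],1]);o=T[:3,3]
    return o+r*(z-o[2])/r[2]
E
python3 - <<'E'
from h import *
for n in("top","scene"):
    cv2.imwrite(f"pics/{n}1.png",get_image(n))
print(hold_point_z, read_state())
E
```

```text
0.0187 {'clock': 0.1, 'joint_positions': array([ 1.25241142e+00,  3.00385867e-01,  1.52153265e+00, -3.14314359e-05,
        1.32073097e+00, -6.66150975e-02]), 'qvel': array([ 0.00100693, -0.00355903, -0.00042587, -0.00080771, -0.00054836,
        0.00075237]), 'tau': array([ 5.53788577e-04, -5.44365084e+01, -3.62371194e+01, -8.17451928e-05,
        3.00906526e-03, -4.81128268e-06]), 'tcp_pos': array([0.13696324, 0.53244322, 0.23078857]), 'orientation': array([[-3.01899429e-04, -9.68474983e-01,  2.49110651e-01],
       [-1.01324906e-03,  2.49110831e-01,  9.68474454e-01],
       [-9.99999441e-01,  3.99707516e-05, -1.05651278e-03]]), 'wrist_force': array([0.17773612, 0.05868379, 0.51617681]), 'torque': array([ 0.00885393,  0.01507252, -0.09666705]), 'finger_gap': 1.0013118007355977}
```

View pics/top1.png

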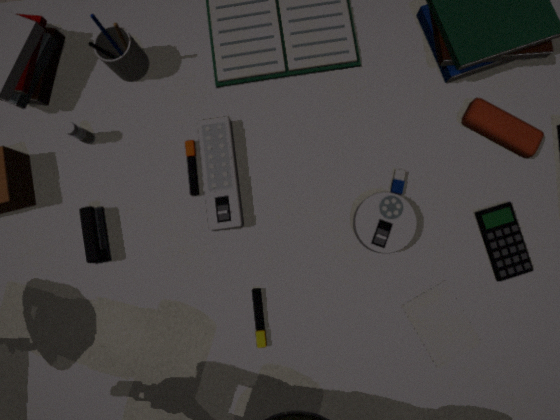

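The top view shows the long light at the left, with its switch frame near (223,209) and its panel near (217,155). The round light is at (386,222). I'll enlarge the switch.

```bash
python3 - <<'E'
from h import *
im=cv2.imread("pics/top1.png")
cv2.imwrite("pics/crop.png",cv2.convertScaleAbs(cv2.resize(im[110:240,180:260],None,fx=4.5,fy=4.5,interpolation=cv2.INTER_CUBIC),alpha=1.5))
c=calibration("top")
g=cv2.cvtColor(im,cv2.COLOR_BGR2GRAY)
m=np.zeros_like(g);m[190:226,210:236]=(g[190:226,210:236]<80)
cs,_=cv2.findContours(m,cv2.RETR_EXTERNAL,cv2.CHAIN_APPROX_NONE)
k=max(cs,key=cv2.contourArea);r=cv2.minAreaRect(k);b=cv2.boxPoints(r)
print(r,b);P=[ray(c,*q,.036) for q in b];print(np.round(P,4),np.mean(P,0))
for n,q in dict(sw=(223,209),farend=(217,118),round=(382,233)).items(): print(n,ray(c,*q,.036))
E
```

```text
((223.58108520507812, 207.98648071289062), (28.441024780273438, 19.563480377197266), 80.53767395019531) [[211.59459 195.56757]
 [230.89189 192.35135]
 [235.56758 220.4054 ]
 [216.27028 223.62161]]
[[0.5703 0.1661 0.036 ]
 [0.5761 0.1262 0.036 ]
 [0.5186 0.1167 0.036 ]
 [0.5128 0.1563 0.036 ]] [0.5444584  0.14132324 0.036     ]
sw [0.54230537 0.14245607 0.036     ]
farend [0.73350182 0.1556587  0.036     ]
round [ 0.48842761 -0.17601608  0.036     ]
```

View pics/crop.png

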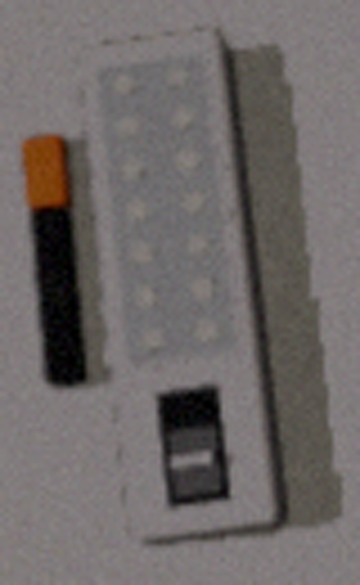

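The ridge top sits at crop (193,460), which is full-picture pixel (222.9,212.2). The panel is up in the picture, and the LED rows give the axis. I'll move above the switch while shutting the gripper, then roll and look with the wrist camera.

```bash
python3 - <<'E'
from h import *
c=calibration("top");f=lambda x,y,z:ray(c,180+x/4.5,110+y/4.5,z)
print("ridge",f(193,460,.045))
for a,b in(((123,85),(152,340)),((177,78),(205,330)),((222,35),(275,520))):
    d=f(*a,.036)-f(*b,.036);print(np.degrees(np.arctan2(d[1],d[0])))
E
python3 -m pendant '[{"dp":[0,-3,-2],"roll":0,"grip":255},{"dp":[0,-3,-2],"roll":0,"grip":255},{"dp":[0,-3,-2],"roll":0,"grip":255},{"dp":[0,-3,-2],"roll":0,"grip":255},{"dp":[0,-3,-2],"roll":0,"grip":255},{"dp":[0,-3,-2],"roll":0,"grip":255},{"dp":[0,-3,-2],"roll":0,"grip":255},{"dp":[0,-3,-2],"roll":0,"grip":255}]'
python3 -m pendant '[{"dp":[0,-3,-2],"roll":0,"grip":255},{"dp":[0,-3,-2],"roll":0,"grip":255},{"dp":[0,-3,-2],"roll":0,"grip":255},{"dp":[0,-3,-2],"roll":0,"grip":255},{"dp":[0,-3,-2],"roll":0,"grip":255},{"dp":[0,0,0],"roll":-0.12,"grip":255},{"dp":[0,0,0],"roll":-0.12,"grip":255},{"dp":[0,0,0],"roll":-0.12,"grip":255}]'
python3 -m pendant '[{"dp":[0,0,0],"roll":0,"grip":255},{"dp":[0,0,0],"roll":0,"grip":255}]'
python3 - <<'E'
from h import *
s=read_state();c=calibration("wrist");im=get_image("wrist");cv2.imwrite("pics/w1.png",im)
np.savez("w1.npz",**{k:np.array(v) for k,v in c.items()})
print(s['tcp_pos'],s['orientation'],s['finger_gap'],s['clock'])
E
```

```text
ridge [0.53490526 0.14083994 0.045     ]
6.811238599662171
6.455943354690151
6.1229644978316715
clock: 0.9
tcp_pos: [0.3303, 0.3166, 0.2311]
orientation: [[-0.0, -0.968, 0.249], [-0.0, 0.249, 0.968], [-1.0, 0.0, -0.0]]
wrist_force: [0.8, 0.8, -0.7]
finger_gap: -0.003
clock: 1.7
tcp_pos: [0.45, 0.1833, 0.2309]
orientation: [[-0.001, -0.994, -0.112], [-0.0, -0.112, 0.994], [-1.0, 0.001, -0.0]]
wrist_force: [0.1, -1.2, 0.1]
finger_gap: -0.001
clock: 1.9
tcp_pos: [0.4498, 0.1837, 0.2311]
orientation: [[-0.0, -0.995, -0.105], [-0.0, -0.105, 0.995], [-1.0, 0.0, -0.0]]
wrist_force: [-0.5, -1.1, -0.4]
finger_gap: 0.004
[0.44984923 0.18368993 0.23112322] [[-3.52161232e-04 -9.94520469e-01 -1.04541444e-01]
 [-1.13502977e-04 -1.04541411e-01  9.94520528e-01]
 [-9.99999932e-01  3.62097340e-04 -7.60656023e-05]] 0.004117060133502851 1.9
```

View pics/w1.png

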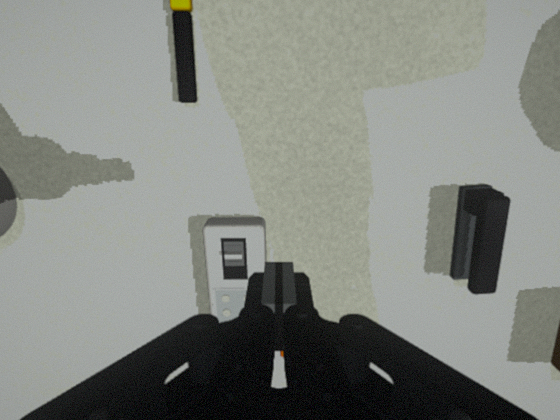

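The wrist view shows the long light upright in the picture, so the tool is aligned with it. The frame is around (234,258) and the bright ridge is at about (234,257).

```bash
python3 - <<'E'
from h import *
c=dict(np.load("w1.npz"));im=cv2.imread("pics/w1.png");g=cv2.cvtColor(im,cv2.COLOR_BGR2GRAY)
s=g[232:284,218:250];print(s[16:34,6:27])
r=s[18:32,8:24].astype(float);w=(r>150)*r;v,u=np.mgrid[250:264,226:242]
uu,vv=(u*w).sum()/w.sum(),(v*w).sum()/w.sum();P=ray(c,uu,vv,.045);print(uu,vv,P)
s=read_state();R=np.array(s['orientation']);print("tool offset cm",100*R.T@(P-s['tcp_pos']))
E
```

```text
[[ 94  98 100  93  93  94  98  98  92  99  95  98 101  96  94  97  98  98
   96  70  41]
 [ 92  97  94  99  98  95  93  93  97  98  93  92  98  97  97  95  96 100
   92  71  42]
 [ 82  92  90  95  92  97  95  92  98  96  97  96  99  92  94  96  92  97
   95  80  42]
 [ 68  79  81  83  90  87  91  90  89  89  85  89  86  88  89  91  88  88
   93  79  47]
 [ 62  75  75  85  86  86  83  83  82  81  82  89  85  84  81  83  87  91
   98  82  46]
 [ 68  85  88  87  83  84  83  87  89  87  85  87  91  85  90  83  88  98
   97  85  45]
 [ 89 122 122 123 120 119 117 120 122 124 118 122 125 123 122 125 120 123
  106  85  45]
 [121 161 169 165 162 163 166 165 165 166 162 168 165 165 161 167 164 156
  114  86  49]
 [123 168 178 170 170 176 173 175 175 170 171 169 171 173 168 172 176 160
  118  86  53]
 [118 164 173 168 170 165 167 168 170 170 166 168 167 171 172 168 170 163
  110  81  50]
 [ 97 149 160 152 156 157 157 156 156 153 159 153 157 158 155 153 154 150
  107  83  50]
 [ 78 119 124 120 121 119 119 119 116 117 119 113 115 118 108 113 112 109
   96  90  51]
 [ 58  90  93  96  92  90  89  89  91  88  90  85  92  85  87  92  92  91
   97  88  60]
 [ 53  91  98  88  90  81  80  79  78  83  79  80  81  84  81  86  85  87
   97  90  62]
 [ 52  91  98  94  90  98  92  93  93  97  93  93  91  91  93  95  93  94
   96  93  56]
 [ 55  88  98  95  97  92  94  97  94  95  99  98  96  97  97 100  95  96
  101  90  57]
 [ 48  90  99  99  99  99  95  98  97  96  95  96  91  96  99  97  93 102
   96  95  66]
 [ 47  82  85  89  86  78  87  82  86  88  85  87  83  81  87  79  82  81
   83  77  60]]
233.3588585703305 256.4553228285934 [0.53477514 0.14336495 0.045     ]
tool offset cm [18.61392401 -8.02601777 -4.90019611]
```

```bash
python3 -m pendant '[{"dp":[0,-2.8,-2.5],"roll":0,"grip":255},{"dp":[0,-2.7,-2.4],"roll":0,"grip":255},{"dp":[3.5,0,0],"roll":0,"grip":255},{"dp":[4,0,0],"roll":0,"grip":255},{"dp":[4,0,0],"roll":0,"grip":255},{"dp":[2,0,0],"roll":0,"grip":255},{"dp":[0,0,0],"roll":0,"grip":255},{"dp":[0,0,0],"roll":0,"grip":255}]'
python3 - <<'E'
from h import *
s=read_state();c=calibration("wrist");im=get_image("wrist")
cv2.imwrite("pics/w2.png",im);print(s['tcp_pos'])
E
```

```text
clock: 2.75
tcp_pos: [0.5103, 0.141, 0.0971]
orientation: [[0.0, -0.994, -0.107], [0.0, -0.107, 0.994], [-1.0, -0.0, 0.0]]
wrist_force: [-0.4, -0.3, 0.4]
finger_gap: 0.003
[0.51025562 0.14103598 0.097054  ]
```

View pics/w2.png

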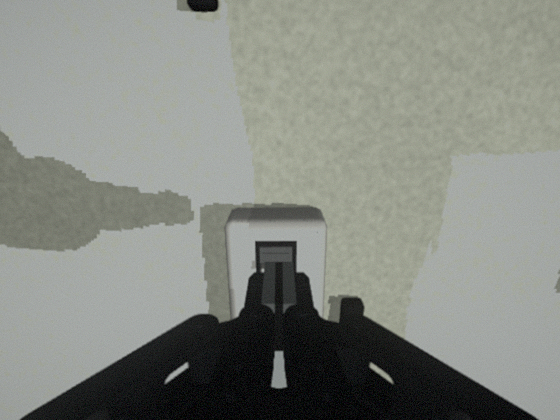

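The finger is centred across the bar, about 11 mm short of the ridge. I'll descend and push in small steps, watching the force.

```bash
python3 -m pendant '[{"dp":[3,0,0],"roll":0,"grip":255},{"dp":[2,0,0],"roll":0,"grip":255},{"dp":[0.6,0,0],"roll":0,"grip":255},{"dp":[0,0,0],"roll":0,"grip":255},{"dp":[0,0,0],"roll":0,"grip":255}]'
python3 -m pendant '[{"dp":[0,-0.4,0],"roll":0,"grip":255},{"dp":[0,-0.4,0],"roll":0,"grip":255},{"dp":[0,-0.2,0],"roll":0,"grip":255},{"dp":[0,-0.2,0],"roll":0,"grip":255},{"dp":[0,0,0],"roll":0,"grip":255}]'
python3 -m pendant '[{"dp":[0,-0.2,0],"roll":0,"grip":255},{"dp":[0,-0.2,0],"roll":0,"grip":255},{"dp":[0,-0.1,0],"roll":0,"grip":255},{"dp":[0,0,0],"roll":0,"grip":255}]'

```

```text
clock: 3.3
tcp_pos: [0.5107, 0.1411, 0.0418]
orientation: [[0.002, -0.994, -0.108], [0.0, -0.108, 0.994], [-1.0, -0.002, 0.0]]
wrist_force: [0.6, 0.2, -0.1]
finger_gap: 0.0
clock: 3.8
tcp_pos: [0.522, 0.1422, 0.0403]
orientation: [[-0.0, -0.994, -0.108], [-0.0, -0.108, 0.994], [-1.0, 0.0, -0.0]]
wrist_force: [1.1, 0.7, -0.4]
finger_gap: 0.003
clock: 4.2
tcp_pos: [0.5269, 0.1428, 0.0402]
orientation: [[0.0, -0.994, -0.108], [0.0, -0.108, 0.994], [-1.0, -0.0, 0.0]]
wrist_force: [0.1, 0.2, 0.4]
finger_gap: -0.002
```

```bash
python3 -m pendant '[{"dp":[0,-0.2,0],"roll":0,"grip":255},{"dp":[0,-0.2,0],"roll":0,"grip":255},{"dp":[0,0,0],"roll":0,"grip":255}]'
python3 -m pendant '[{"dp":[0,-0.2,0],"roll":0,"grip":255},{"dp":[0,0,0],"roll":0,"grip":255}]'
python3 -m pendant '[{"dp":[0,-0.1,0],"roll":0,"grip":255},{"dp":[0,0,0],"roll":0,"grip":255}]'
python3 - <<'E'
from h import *
im=get_image("top");cv2.imwrite("pics/t3.png",cv2.convertScaleAbs(cv2.resize(im[100:250,170:290],None,fx=4,fy=4,interpolation=cv2.INTER_CUBIC),alpha=1.5))
E
```

```text
clock: 4.5
tcp_pos: [0.5312, 0.1432, 0.0404]
orientation: [[0.001, -0.994, -0.108], [0.0, -0.108, 0.994], [-1.0, -0.001, 0.0]]
wrist_force: [1.3, 0.3, 0.5]
finger_gap: -0.002
clock: 4.7
tcp_pos: [0.5331, 0.1434, 0.0404]
orientation: [[0.0, -0.994, -0.108], [0.0, -0.108, 0.994], [-1.0, -0.0, -0.0]]
wrist_force: [0.5, -0.0, -0.2]
finger_gap: -0.001
clock: 4.9
tcp_pos: [0.5339, 0.1435, 0.0403]
orientation: [[0.0, -0.994, -0.108], [0.0, -0.108, 0.994], [-1.0, -0.0, -0.0]]
wrist_force: [-1.1, 0.0, -0.3]
finger_gap: 0.004
```

No contact force yet, so it may already have snapped on. I'll go on in 1 mm steps.

```bash
python3 -m pendant '[{"dp":[0,-0.1,0],"roll":0,"grip":255},{"dp":[0,0,0],"roll":0,"grip":255}]' | grep -E "tcp|force"
python3 -m pendant '[{"dp":[0,-0.1,0],"roll":0,"grip":255},{"dp":[0,0,0],"roll":0,"grip":255}]'| grep -E "tcp|force"
python3 - <<'E'
from h import *
cv2.imwrite("pics/w4.png",cv2.resize(get_image("wrist")[180:340,180:380],None,fx=3.5,fy=3.5))
E
```

```text
tcp_pos: [0.5349, 0.1436, 0.0403]
wrist_force: [0.4, 0.7, -1.0]
tcp_pos: [0.5359, 0.1437, 0.0403]
wrist_force: [-0.8, 0.5, 0.5]
```

View pics/w4.png

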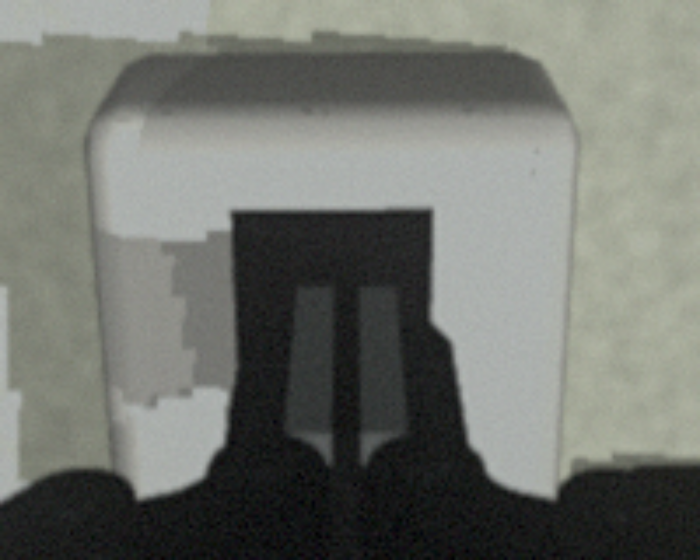

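The near part of the frame is now dark, so the carriage has moved towards the panel. I'll back off, lift and check.

```bash
python3 -m pendant '[{"dp":[0,0.5,0],"roll":0,"grip":255},{"dp":[0,0.5,0],"roll":0,"grip":255},{"dp":[-4,0,0],"roll":0,"grip":255},{"dp":[-5,0,0],"roll":0,"grip":255},{"dp":[-5,0,0],"roll":0,"grip":255},{"dp":[-4,3,3],"roll":0,"grip":255},{"dp":[0,4,3],"roll":0,"grip":255},{"dp":[0,0,0],"roll":0,"grip":255}]'
python3 - <<'E'
from h import *
im=get_image("wrist");cv2.imwrite("pics/w5.png",im)
t=get_image("top");a=cv2.resize(t[110:240,180:260],None,fx=4.4,fy=4.4);b=cv2.resize(t[170:270,340:430],None,fx=4.4,fy=4.4);b=cv2.copyMakeBorder(b,0,a.shape[0]-b.shape[0],0,0,cv2.BORDER_CONSTANT)
cv2.imwrite("pics/t5.png",cv2.convertScaleAbs(np.hstack([a,b]),alpha=1.5))
E
```

```text
clock: 6.2
tcp_pos: [0.4511, 0.1928, 0.2156]
orientation: [[0.001, -0.994, -0.111], [0.001, -0.111, 0.994], [-1.0, -0.001, 0.001]]
wrist_force: [-0.3, -0.1, 0.3]
finger_gap: 0.002
```

View pics/w5.png

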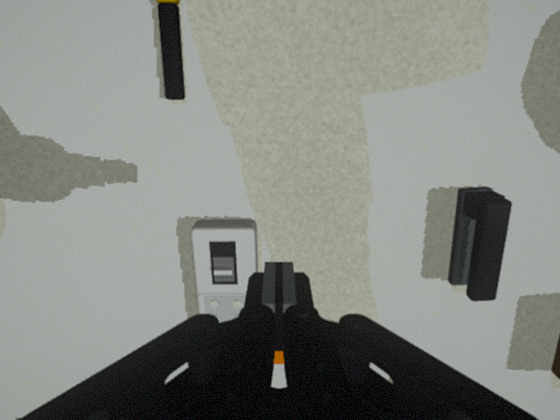

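View pics/t5.png

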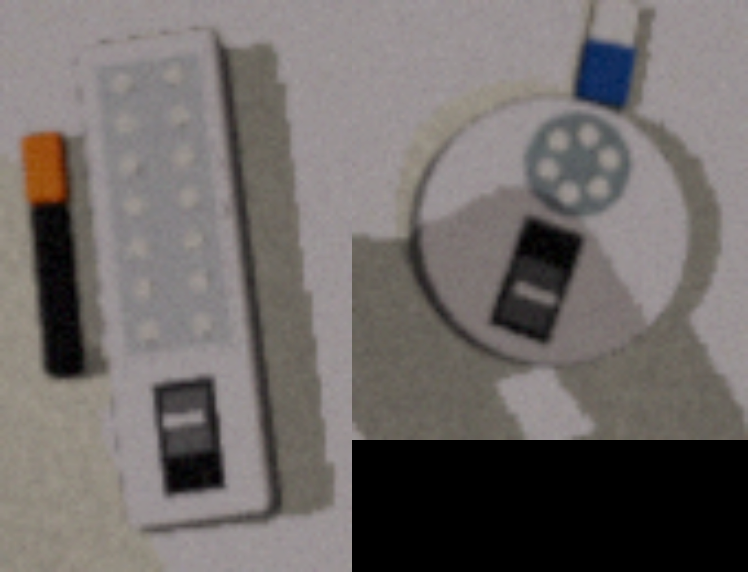

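```bash
python3 - <<'E'
from h import *
c=calibration("top");o=[]
for im in(cv2.imread("pics/top1.png"),get_image("top")):
    g=cv2.cvtColor(im,cv2.COLOR_BGR2GRAY).astype(float)[198:220,217:228];k=cv2.resize(g,None,fx=8,fy=8,interpolation=cv2.INTER_CUBIC)
    p=k[:,24:64].mean(1);i=np.argmax(p);w=np.clip(p[max(0,i-8):i+9]-p.max()*.7,0,None);v=198+(max(0,i-8)+(w*np.arange(len(w))).sum()/w.sum()+.5)/8-.5
    o.append(ray(c,222.5,v,.045));print(v,p.max())
print(o[1]-o[0]); print(read_state()['clock'])
E
```

```text
211.76713191395373 81.85651152729989
204.6904214393982 95.53629521727562
[1.42924349e-02 4.18239806e-06 0.00000000e+00]
6.35
```

The ridge moved 14.3 mm, which is full travel, and the tool is clear. I'll hand in.

```bash
python3 -c "from bench import finish_job;print(finish_job())"
```

```text
the job is handed in; nothing more can be done
None
```

The long study light's switch is on, and I handed the job in at about 6.4 s on the robot's clock.

I pushed the ridge towards the panel with the shut fingers, then backed off and lifted to about 0.22 m.

- **Long light:** comparing top pictures from before and after, the ridge moved about 14.3 mm against a full travel of 14 mm. The carriage now sits at the panel end of its frame.
- **Round light:** its switch is still in the off position in the last top picture.
- **Forces:** wrist force stayed near the noise, about 1 N, at every reading. It never showed the click or the end stop, so the pictures are the only evidence that the switch is fully on.

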